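Log and crack open the damp box

TASK

In the pottery studio, plug the orange humidity logger fully home into the rectangular socket of the grey dock and leave it there. Then take the blue lid of the damp box by its steel handle, break it free from its sticky seal without throwing it wide open, and hold it so by the handle about 50 mm open at its front edge to air the pots: finish while still holding the lid. Leave all the other things where they stand.

Things in the scene. Friction and masses are not known exactly. Their poses are not given: they have to be found in the camera images.
- logger: loose humidity logger, 0.1 kg, standing upright: orange block 42 x 34 x 46 mm (own x, y, z), black screen on top, above a steel plug 30 (x) x 22 (y) mm reaching 28 mm below the block. Origin: centre of the plug's foot, z up; the block spans z = 28 to 74 mm. Pinch the block across its 34 mm (y). It fits the socket either way round.
- dock: grey block 120 (x) x 100 (y) x 40 mm high, fixed to the bench, green lamp in a corner of its top. Origin: centre of its underside, z up. Socket hole in the middle of its top: 33 mm along x, 25 mm along y (1.5 mm play each side), 3 mm chamfer, 32 mm deep. The logger is home when its orange block rests on the dock, the plug's foot 28 mm below the dock's top.
- dock_mouth (a point): centre of the socket hole in the plane of the dock's top, axes as the dock's
- damp_box: white plastic box 260 (x) x 300 (y) x 120 mm high, fixed to the bench, clay pots inside, black rubber seal at the rim, yellow label on its front (-x). Origin: centre of its underside, z up. Its blue lid, 12 mm thick, is hinged at the far (+x) edge: hinge line along the box's y at x = +130, z = 120 mm in the box's frame.
- lid_handle: free-turning steel sleeve, 14 mm thick, 90 mm long along its own y (the box's y), between two dark posts 10 mm thick on the lid, axis 32 mm above the lid's top. Origin: middle of the sleeve. With the lid shut at x = -95, y = 0, z = 164 mm in the box's frame (225 mm before the hinge line, 44 mm above it). Pinch from above, fingers closing along the box's x.
- damp_lid (a joint): lid angle, rad: 0 shut and stuck; grows as the front edge rises (0.2 = 52 mm), turning about the box's +y. The seal takes 12 to 20 N of upward pull at the handle, peaks in the first 6 mm of rise of the front edge, lets go by 10 mm and springs it up to about 17 mm (0.065); beyond that only the lid's weight is left, 2 to 5 N at the handle. Let go, it falls back onto the seal, 0.05 to 0.08 open.
- mug: blue mug, 76 mm wide, 85 mm high; bystander, origin at the centre of its underside
- glaze_jar: white jar with black cap, 56 mm wide, 70 mm high; bystander, origin at the centre of its underside
- test_tile: terracotta tile 50 x 35 x 8 mm; bystander, origin at the centre of its underside
- glaze_brush: brush lying flat along its own x; bystander
- wood_rib: wooden spatula lying flat along its own x; bystander
- bowl: biscuit-coloured bowl, 120 mm wide, 55 mm high; bystander, origin at the centre of its underside
There are look-alikes about, which are no part of the job. Of the things that look like the dock, the middle-sized one is meant. Of the things shaped like the logger, the orange one is meant.

How it is judged:
On the way, in this order (a step that is already met when the one before it is completed fails the run):
1. the logger is plugged fully home in the dock (z of logger in the frame of dock_mouth below -0.0255 m and horizontal distance between logger and dock_mouth below 0.005 m and angle between logger's own z axis and vertical below 0.09 rad), for 0.3 s.
2. the lid has been pulled free of its seal by the handle (value of joint damp_lid above 0.1 rad and contact force between the fingers and lid_handle above 0.5 N), for 0.2 s.
At the end, for the whole second after the job is handed in: The logger stands in the dock's socket (foot more than 25.5 mm below the dock's top, within 5 mm of the hole's centre, tilt under 0.09 rad) and is released; the lid is held still by the fingers at its handle, 0.115 to 0.31 rad open (front edge 30 to 80 mm up) (all of step 1 and value of joint damp_lid between 0.115 and 0.31 rad and velocity of joint damp_lid between -0.05 and 0.05 rad/s and contact force between the fingers and lid_handle above 0.5 N and contact force between the fingers and logger below 0.1 N); the arm keeps its last pose, push and grip.
It fails at once if the lid is thrown wide open (over 0.6 rad) (value of joint damp_lid above 0.6 rad).
It fails at once if one of the other things is shifted by more than 40 mm (distance of any of mug, glaze_jar, test_tile, glaze_brush, wood_rib, bowl from where it was at the start of the episode above 0.04 m).
It also fails if it takes over 54 s, if anything falls off the work surface, if the arm or the gripper's body presses on something with over 40 N, if the wrist force passes 120 N, or if a joint passes its speed limit or range.

ROBOT

A 6-joint arm with a two-finger parallel gripper is mounted at the origin on the work surface. World frame = base frame: x ahead of the robot, y to its left, z up, the work surface at z = 0. Lengths are in m, angles in rad, forces in N, time in s.
With the tool pointing down it reaches from about 0.3 to 0.75 m from the base axis. Payload 8.5 kg.
Tool frame: the origin (TCP) lies midway between the tips of the shut fingers; the grasp point (between the pads) lies 19 mm behind it; z points along the fingers, y is the line along which they close (so a half turn about z gives the same grasp; the last joint's range is limited). The gripper opens to 85 mm and grips with 20 to 120 N. Pads are 22 mm wide; open, the fingers measure 114 mm over their backs; the gripper's body (76 mm by 85 mm) begins 54 mm behind the grasp point. The pads swing forward as they close: fully open they stand 13 mm farther back than shut.
Start: joints at [-1.401, 0.381, 1.297, -0, 1.464, -0.215], TCP at [0.206, -0.51, 0.231] pointing down, gripper open.
Joint ranges: [-3.11, 3.11], [-0.89, 2.33], [0.22, 2.48], [-1.42, 4.56], [0.17, 2.85], [-2.88, 2.88]. Speed limits (rad/s): [2.39, 2.39, 3.14, 3.14, 3.14, 3.14].

INTERFACE

Orientations are given as a unit quaternion [x, y, z, w].
In Python, from plant import robot gives the robot as it stands.
- The arm moves only by the shell command python3 -m handwheel 'ROWS'. ROWS is JSON, a list of rows, each a list of 5 numbers: the shift along the world's x, y, z in mm, then the turn about the world's z in degrees, then the opening, from 0 (shut) to 1 (fully open). A call has exactly 10 rows; each row shifts and turns the commanded pose from where the row before left it; what a row does not reach is not made up. A row lasts 1/10 s, in which the tool goes at most 50 mm and 8.59 degrees, less where a joint would pass 70% of its speed; a pose out of reach is approached as far as the arm can. A call with a gripper value outside its range is refused whole. The fingers move at their own pace and stop on an object; the grip force is fixed at half the most. Time passes only in rows, so rows that do not move let the fingers close, or fill a call up. It gives the time, the measured TCP pose, the force, the opening and the grip force at its end, in the units of the state.
- robot.sense(): the state, without advancing time (a new reading comes with each control period).
- robot.grab_frame(name): name is "scene" or "top" or "wrist"; returns a dict with "color" (384x512x3 uint8, red, green, blue), "fx", "fy", "cx", "cy" (pixels), "R" (3x3) and "t" (3): a world point X has camera coordinates R X + t. Camera axes: x right, y down, z forward; pixel columns grow to the right and rows downward; lengths in m; the calibration is good to about 2 mm. The wrist camera is an equidistant fisheye: a pixel r from the principal point sees the ray r / f radians off the axis. A picture is of the moment at which its call begins. There is no depth.
- robot.finish_job(): hands the job in; it is judged then, once.
The state is a dict: "time_s": time; "qpos": joint angles; "dq": joint speeds; "tau": joint torques, N m; "position": TCP position; "tool_rot": TCP orientation; "ft_force": force on the tool from outside, world axes, zero at the start; "moment": the same for the moment, N m; "grip_width": finger opening in m; "finger_force": force on a finger pad.
Only numpy, scipy, OpenCV 4.12 (cv2) and the standard library are available. Lean on these libraries where they do the work, as an engineer would, in place of code of your own. Each camera call takes 0.05 s, during which the arm holds its last target. There are 200 camera calls.

## Working session

There is one attempt and no reset: what is moved stays moved. The work goes in short steps, Python scripts to look and compute and a shell command to move; the robot and the scene stay as the last step left them, time stands still between calls to the robot, and variables do not carry over. Pictures are saved under pics/ and viewed, at most 10 in all, crops included, and the job is handed in when it is done.

```bash
mkdir -p pics; cat > h.py <<'E'
import cv2,numpy as np
from plant import robot
def grab(n,f):
    d=robot.grab_frame(n); cv2.imwrite(f'pics/{f}.png',d['color'][:,:,::-1]); np.savez(f'pics/{f}.npz',**{k:np.array(v) for k,v in d.items()}); return d
def ray(d,u,v,fish=False):
    x=(u-d['cx'])/d['fx'];y=(v-d['cy'])/d['fy']
    if fish:
        r=np.hypot(x,y);c=np.array([x/r*np.sin(r),y/r*np.sin(r),np.cos(r)]) if r>0 else np.array([0,0,1.])
    else: c=np.array([x,y,1.])
    R=np.array(d['R']);return -R.T@np.array(d['t']),R.T@c
def px(d,u,v,z,fish=False):
    o,w=ray(d,u,v,fish);return o+w*(z-o[2])/w[2]
def load(f): return np.load(f'pics/{f}.npz')
E
python3 - <<'E'
from h import *
a=grab('top','top1');grab('scene','scene1')
for n in ('top1','scene1'):
    im=cv2.imread(f'pics/{n}.png');cv2.imwrite(f'pics/{n}b.png',cv2.resize(im,(800,600),interpolation=cv2.INTER_CUBIC))
    d=load(n);print(d['fx'],d['cx'],d['cy'],-d['R'].T@d['t'])
print(robot.sense())
E
```

```text
412.52533489090035 256.3647087753095 197.55214601459124 [ 0.30445823 -0.00828109  1.68197501]
376.63642270199244 257.89736804716205 187.91374860150938 [ 1.34533651 -0.73025672  0.78789969]
{'time_s': 0.1, 'qpos': array([-1.40128887e+00,  3.81154575e-01,  1.29815259e+00,  1.68015592e-05,
        1.46359179e+00, -2.15286510e-01]), 'dq': array([ 0.00100268, -0.0020332 , -0.00310501,  0.00207534, -0.00036664,
       -0.00070752]), 'tau': array([ 5.98235856e-03, -4.49219263e+01, -2.31655741e+01, -6.23730443e-05,
        3.62489089e-03,  1.95136408e-05]), 'position': array([ 0.20641768, -0.50952331,  0.2307705 ]), 'tool_rot': array([ 9.81548686e-01,  1.91211271e-01,  2.32988006e-05, -6.52789409e-04]), 'ft_force': array([-0.26326835, -0.99787776, -0.15563221]), 'moment': array([-0.01957193, -0.02892219, -0.01589924]), 'finger_force': 0.0, 'grip_width': 0.08528526479565847}
```

View pics/top1b.png

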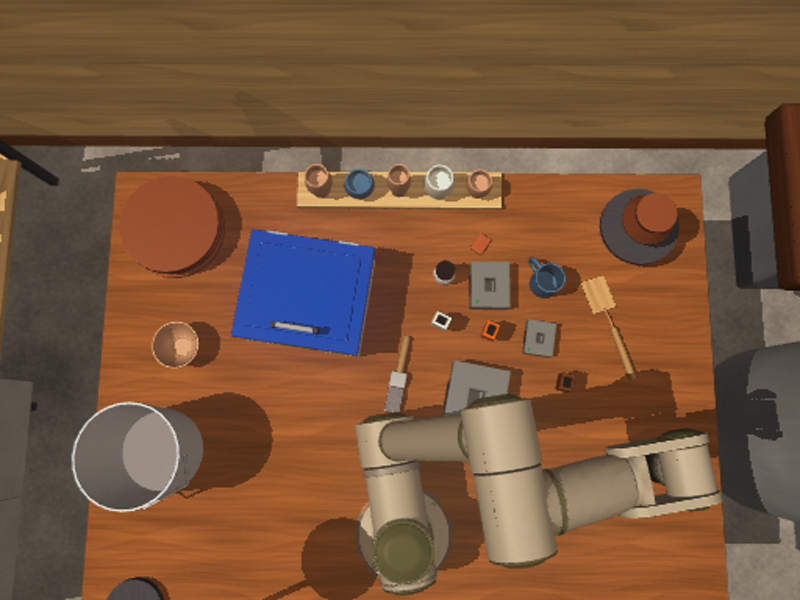

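View pics/scene1b.png

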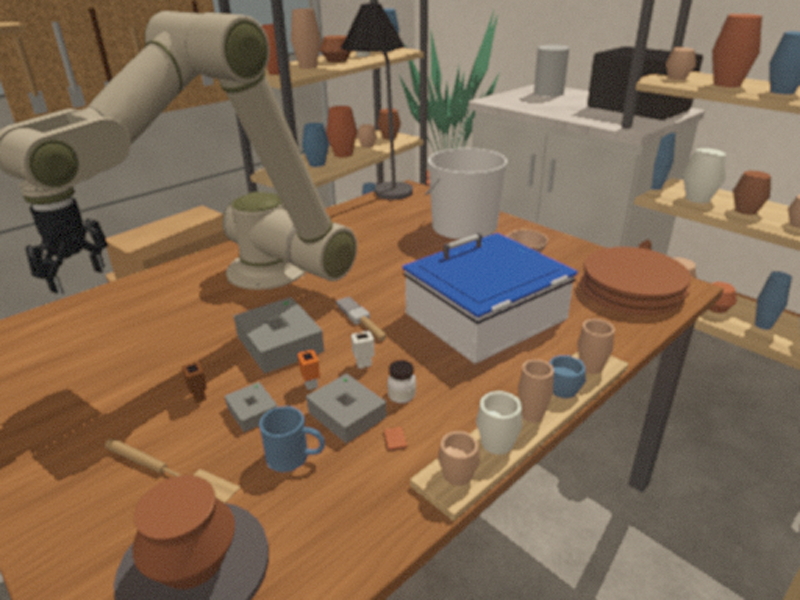

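The top view (800x600) shows the orange logger at (491,329), the middle dock with its socket at (490,284), and the handle at (297,327). The jar at (445,272) and mug at (547,278) stand either side of the dock. Next come rough positions.

```bash
python3 - <<'E'
from h import *
d=load('top1');s=1/1.5625
for n,u,v,z in [('logger',491,329,.074),('dock',490,284,.04),('handle',297,327,.164),('h1',274,324,.164),('h2',320,331,.164),('mug',547,278,.085),('jar',445,272,.07),('brush',398,375,.01),('white',442,320,.074)]+[('lid',*p,.132) for p in [(252,231),(374,246),(360,355),(233,336)]]:
    print(n,px(d,u*s,v*s,z).round(3))
E
```

```text
logger [ 0.508 -0.217  0.074]
dock [ 0.63  -0.221  0.04 ]
handle [0.498 0.255 0.164]
h1 [0.504 0.31  0.164]
h2 [0.488 0.2   0.164]
mug [ 0.637 -0.358  0.085]
jar [ 0.654 -0.102  0.07 ]
brush [0.394 0.016 0.01 ]
white [ 0.53  -0.094  0.074]
lid [0.741 0.381 0.132]
lid [0.705 0.077 0.132]
lid [0.435 0.106 0.132]
lid [0.478 0.415 0.132]
```

```bash
python3 -m handwheel '[[32,29,2,0,1],[32,29,2,0,1],[32,29,2,0,1],[32,29,2,0,1],[32,29,2,0,1],[32,29,2,0,1],[32,29,2,0,1],[32,29,2,0,1],[32,29,2,0,1],[32,29,2,0,1]]'; python3 - <<'E'
from h import *
d=grab('wrist','w1');print(d['fx'],d['cx'],d['cy'],-d['R'].T@d['t'])
cv2.imwrite('pics/w1b.png',cv2.resize(cv2.imread('pics/w1.png'),(800,600),interpolation=cv2.INTER_CUBIC))
print(robot.sense()['position'],robot.sense()['qpos'])
E
```

```text
time_s: 1.1
position: [0.5275, -0.2182, 0.2511]
tool_rot: [0.982, 0.191, -0.0, -0.0]
ft_force: [0.9, -0.9, -0.4]
grip_width: 0.0852
finger_force: 0.0
297.3186396354542 250.51577873792124 195.60504355691302 [ 0.59631047 -0.18998734  0.394208  ]
[ 0.53091684 -0.21414956  0.25120118] [-0.59132804  0.4075582   1.19620472  0.00264168  1.5376577   0.59033569]
```

View pics/w1b.png

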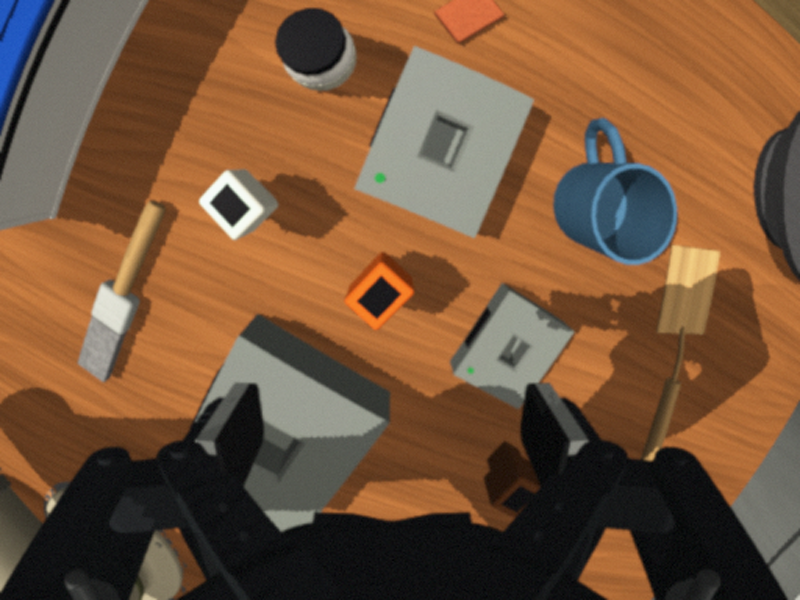

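The wrist view (800x600) shows the logger's top at about (379,295), diamond-wise. The dock's top corners are at (414,47), (533,98), (476,237) and (356,188), and the socket is around (443,140).

```bash
cat > fit.py <<'E'
from h import *
def logger(f,thr=None,box=None):
    d=load(f);im=cv2.cvtColor(d['color'],cv2.COLOR_RGB2HSV);c=d['color']
    m=(im[...,0]<14)&(im[...,1]>200)&(im[...,2]>190)
    m=m.astype('u1')
    n,l,st,ce=cv2.connectedComponentsWithStats(m)
    best=[i for i in range(1,n) if 150<st[i,4]]
    for i in best:
        cn,_=cv2.findContours((l==i).astype('u1'),cv2.RETR_EXTERNAL,cv2.CHAIN_APPROX_NONE)
        p=cv2.convexHull(cn[0])[:,0]
        P=np.array([px(d,u,v,.074,True)[:2] for u,v in p])
        r=cv2.minAreaRect((P*1000).astype('f4'));print('px',ce[i].round(1),st[i].tolist(),'rect mm',np.round(r[0],1),np.round(r[1],1),round(r[2],1))
def quad(f,pts,z,s=1/1.5625):
    d=load(f);P=np.array([px(d,u*s,v*s,z,True)[:2] for u,v in pts])*1000
    e=np.roll(P,-1,0)-P
    print('quad c',P.mean(0).round(1),'len',np.hypot(*e.T).round(1),'ang',(np.degrees(np.arctan2(e[:,1],e[:,0]))%180).round(1))
E
python3 - <<'E'
from fit import *
logger('w1')
quad('w1',[(414,47),(533,98),(476,237),(356,188)],.04)
quad('w1',[(435,112),(468,125),(455,169),(419,155)],.04)
d=load('w1');c=d['color'];print(c[195,228:264:3])
cv2.imwrite('pics/z1.png',cv2.resize(c[20:230,200:360,::-1],None,fx=2.8,fy=2.8,interpolation=cv2.INTER_CUBIC))
E
```

```text
px [241.7 188.8] [220, 168, 44, 43, 634] rect mm [ 508.8 -214.7] [33.6 41.1] 68.6
quad c [ 631.9 -219.7] len [ 98.6 119.3  99.7 118.1] ang [90.8  0.9 90.1  0.4]
quad c [ 631.8 -218.3] len [26.7 35.6 29.2 35.4] ang [91.9  6.4 91.7  2.4]
[[245 128  39]
 [164  75  31]
 [ 24  24  25]
 [ 28  28  29]
 [ 22  25  26]
 [ 27  26  29]
 [ 26  25  26]
 [122  57  32]
 [244 124  38]
 [237 114  36]
 [130  68  31]
 [111  68  37]]
```

View pics/z1.png

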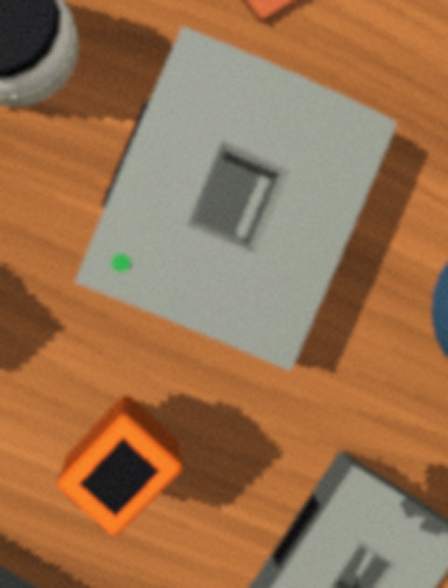

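```bash
python3 -m handwheel '[[-3,1,0,-7.2,1],[-3,1,0,-7.2,1],[-3,1,0,-7.2,1],[-3,1,-10,-7.2,1],[-3,1,-20,-7.2,1],[-3,0,-20,-7.2,1],[0,0,-20,0,1],[0,0,-20,0,1],[0,0,-10,0,1],[0,0,0,0,1]]'; python3 - <<'E'
from fit import *
d=grab('wrist','w2');logger('w2');s=robot.sense();print(s['position'],s['tool_rot'])
E
```

```text
time_s: 2.15
position: [0.5079, -0.2145, 0.1501]
tool_rot: [0.983, -0.184, -0.001, -0.001]
ft_force: [-0.4, -0.3, 0.5]
grip_width: 0.0854
finger_force: 0.0
px [253.4 201.8] [230, 178, 43, 50, 1078] rect mm [ 508.9 -214.9] [33.1 40.3] 68.9
[ 0.50842224 -0.21479229  0.15124836] [ 9.83009981e-01 -1.83551718e-01 -3.42665713e-04 -1.63968344e-04]
```

```bash
python3 -m handwheel '[[0,0,-25,0,1],[0,0,-25,0,1],[0,0,-25,0,1],[0,0,-20,0,1],[0,0,-12,0,1],[0,0,-5,0,1],[0,0,0,0,0],[0,0,0,0,0],[0,0,0,0,0],[0,0,0,0,0]]'
```

```text
time_s: 3.2
position: [0.5088, -0.215, 0.0402]
tool_rot: [0.983, -0.184, 0.001, 0.0]
ft_force: [-1.1, 0.8, 2.6]
grip_width: 0.0333
finger_force: 59.1
```

```bash
python3 -m handwheel '[[0,0,20,0,0],[0,0,25,0,0],[0,0,25,0,0],[20,-1,0,7.2,0],[25,-1,0,7.2,0],[30,-1,0,7.3,0],[30,-1,0,0,0],[18,-1,0,0,0],[0,0,0,0,0],[0,0,0,0,0]]'; python3 - <<'E'
from fit import *
d=grab('wrist','w3');s=robot.sense();print(s['position'],s['tool_rot'],s['grip_width'])
cv2.imwrite('pics/w3b.png',cv2.resize(cv2.imread('pics/w3.png'),(800,600),interpolation=cv2.INTER_CUBIC))
E
```

```text
time_s: 4.2
position: [0.6308, -0.2196, 0.109]
tool_rot: [1.0, 0.005, -0.001, -0.0]
ft_force: [-0.2, -0.5, -1.0]
grip_width: 0.0335
finger_force: 59.9
[ 0.63054694 -0.21962059  0.10920419] [ 9.99988771e-01  4.70954901e-03 -4.83691562e-04 -2.08132326e-04] 0.03326303079501969
```

View pics/w3b.png

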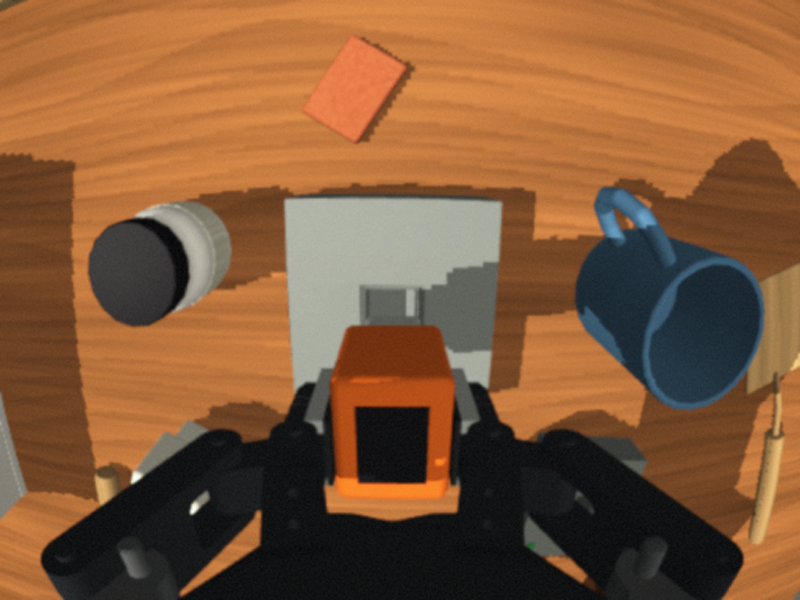

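The block is in hand with its top corners at about (333,378), (452,378), (447,497) and (340,497). The socket's far edge is at (360..424,287), and the dock's far corners are at (285,198) and (501,203).

```bash
python3 - <<'E'
from fit import *
quad('w3',[(333,379),(452,379),(447,497),(340,497)],.144)
d=load('w3');s=.64
for p in [(285,198),(501,203),(360,285),(424,285),(294,385),(491,385)]: print(p,px(d,p[0]*s,p[1]*s,.04,True)[:2].round(4))
E
```

```text
quad c [ 632.4 -219.6] len [30.8 40.  32.  39.9] ang [90.6  2.  90.6  0.3]
(285, 198) [ 0.6918 -0.1694]
(501, 203) [ 0.6906 -0.2691]
(360, 285) [ 0.6505 -0.204 ]
(424, 285) [ 0.6508 -0.2342]
(294, 385) [ 0.5971 -0.1691]
(491, 385) [ 0.5982 -0.2709]
```

```bash
python3 -m handwheel '[[-0.6,0,-8,0,0],[0,0,-8,0,0],[0,0,-8,0,0],[0,0,-4,0,0],[0,0,-3,0,0],[0,0,-3,0,0],[0,0,-3,0,0],[0,0,-3,0,0],[0,0,0,0,0],[0,0,0,0,0]]'
```

```text
time_s: 5.25
position: [0.6309, -0.2198, 0.0694]
tool_rot: [1.0, 0.005, 0.0, 0.0]
ft_force: [0.1, -0.6, -1.9]
grip_width: 0.0333
finger_force: 59.9
```

```bash
python3 -m handwheel '[[0,0,-3,0,0],[0,0,-3,0,0],[0,0,-3,0,0],[0,0,-3,0,0],[0,0,-3,0,0],[0,0,-2,0,0],[0,0,-1,0,0],[0,0,-1,0,0],[0,0,0,0,0],[0,0,0,0,0]]'
```

```text
time_s: 6.25
position: [0.6308, -0.2198, 0.0522]
tool_rot: [1.0, 0.005, 0.0, 0.0]
ft_force: [-6.1, 2.6, 13.0]
grip_width: 0.0335
finger_force: 61.6
```

```bash
python3 -m handwheel '[[0,0,-1,0,0],[0,0,-0.5,0,0],[0,0,0,0,0],[0,0,0,0,0],[0,0,0,0,0],[0,0,0,0,0],[0,0,0,0,0],[0,0,0,0,0],[0,0,0,0,0],[0,0,0,0,0]]'
```

```text
time_s: 7.25
position: [0.6308, -0.2197, 0.0522]
tool_rot: [1.0, 0.005, 0.001, 0.0]
ft_force: [-9.8, 2.7, 20.2]
grip_width: 0.0332
finger_force: 63.1
```

```bash
python3 -m handwheel '[[0,0,1.5,0,0],[0,0,0,0,1],[0,0,0,0,1],[0,0,0,0,1],[0,0,15,0,1],[0,0,30,0,1],[0,0,35,0,1],[0,0,40,0,1],[0,0,40,0,1],[0,0,0,0,1]]'; python3 - <<'E'
from fit import *
d=grab('wrist','w4');s=robot.sense();print(s['position'],s['qpos'])
logger('w4')
cv2.imwrite('pics/w4b.png',cv2.resize(cv2.imread('pics/w4.png'),(800,600),interpolation=cv2.INTER_CUBIC))
E
```

```text
time_s: 8.25
position: [0.6325, -0.2206, 0.2165]
tool_rot: [1.0, 0.005, 0.005, 0.003]
ft_force: [-0.7, 0.6, -0.2]
grip_width: 0.0854
finger_force: 0.0
[ 0.63166641 -0.22015688  0.21297667] [-5.11952875e-01  6.05641336e-01  9.60019807e-01  4.16033942e-05
  1.57033508e+00  1.04922281e+00]
px [249.7 188.3] [233, 169, 34, 40, 726] rect mm [ 628.4 -219.8] [32.6 40.8] 89.7
```

View pics/w4b.png

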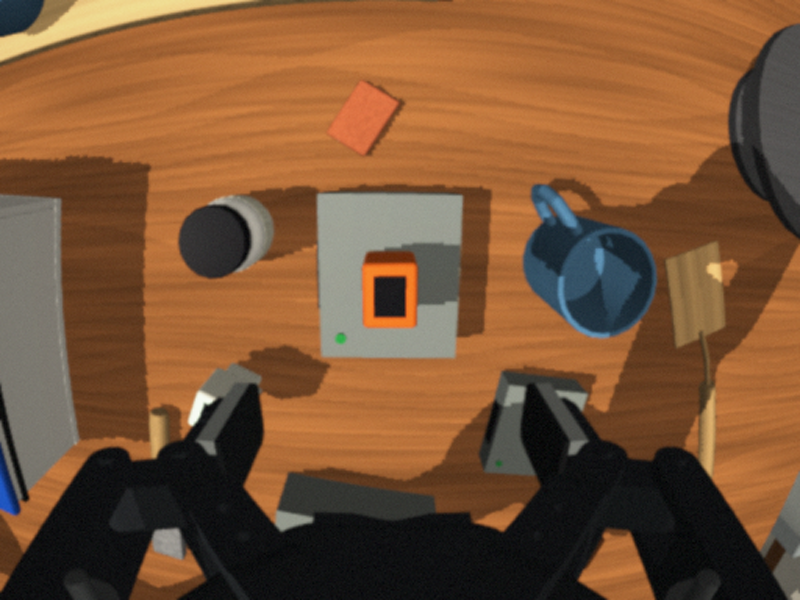

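The logger sits squarely in the socket, with its block at about (390,295) on the dock, and the neighbours are untouched. The push stopped firmly exactly 12 mm above the bench grasp height, which is the home depth. Now to the handle.

```bash
python3 -m handwheel '[[-6,20,10,4,1],[-11,38,10,8,1],[-11,38,10,8,1],[-11,38,10,8,1],[-11,38,5,8,1],[-11,38,0,8,1],[-11,38,0,8,1],[-11,38,0,8,1],[-11,38,0,8,1],[-11,38,0,8,1]]' && python3 -m handwheel '[[-11,38,0,6.2,1],[-11,38,0,0,1],[-8,30,0,0,1],[0,0,0,0,1],[0,0,0,0,1],[0,0,0,0,1],[0,0,0,0,1],[0,0,0,0,1],[0,0,0,0,1],[0,0,0,0,1]]';  python3 - <<'E'
from fit import *
d=grab('wrist','w5');s=robot.sense();print(s['position'],s['tool_rot'],s['qpos'])
cv2.imwrite('pics/w5b.png',cv2.resize(cv2.imread('pics/w5.png'),(800,600),interpolation=cv2.INTER_CUBIC))
E
```

```text
time_s: 9.3
position: [0.5248, 0.1437, 0.2538]
tool_rot: [0.783, 0.622, -0.001, -0.001]
ft_force: [0.4, -0.9, 0.3]
grip_width: 0.0856
finger_force: 0.0
time_s: 10.3
position: [0.496, 0.248, 0.2554]
tool_rot: [0.751, 0.661, 0.0, 0.0]
ft_force: [-0.2, 0.2, 0.1]
grip_width: 0.0855
finger_force: 0.0
[0.4959179  0.24804294 0.25535459] [7.50518424e-01 6.60849524e-01 3.22183087e-05 3.11598891e-06] [2.50246783e-01 3.72848252e-01 1.23938414e+00 2.37492999e-05
 1.52930003e+00 3.77141896e-01]
```

View pics/w5b.png

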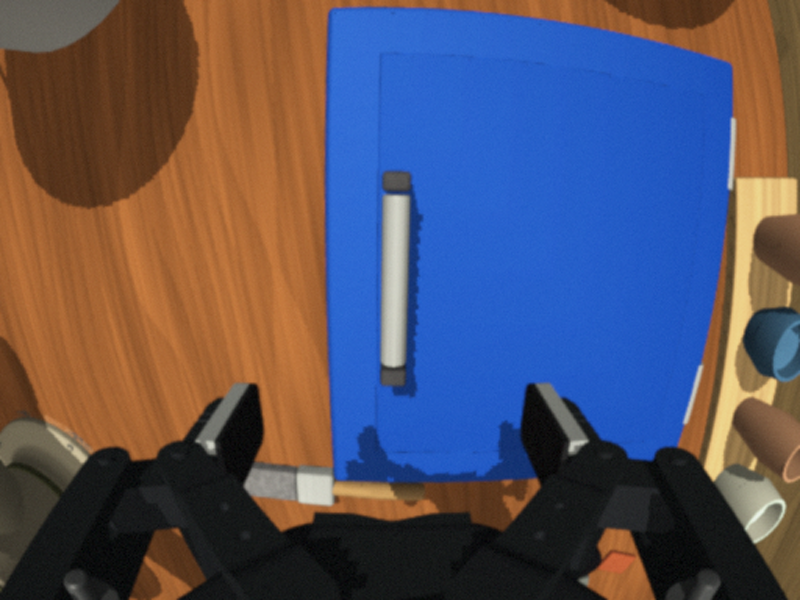

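The handle sleeve runs from (397,192) to (394,367).

```bash
python3 - <<'E'
from fit import *
d=load('w5');s=.64
a=px(d,397*s,192*s,.167,True);b=px(d,394*s,367*s,.167,True);print(a,b,(a+b)/2,np.linalg.norm(a-b),np.degrees(np.arctan2(*(a-b)[1::-1])))
x,y=robot.sense()['tool_rot'][:2];print(np.degrees(2*np.arctan2(y,x))-90)
E
```

```text
[0.50672242 0.31003915 0.167     ] [0.49361322 0.21730095 0.167     ] [0.50016782 0.26367005 0.167     ] 0.09366015882236878 81.95414494523287
-7.270610813382191
```

```bash
python3 -m handwheel '[[4,10,-5,-0.8,1],[0,5.6,-20,0,1],[0,0,-25,0,1],[0,0,-25,0,1],[0,0,-20,0,1],[0,0,-10,0,1],[0,0,-4,0,1],[0,0,0,0,0],[0,0,0,0,0],[0,0,0,0,0]]' && python3 -m handwheel '[[0,0,0,0,0],[0,0,0,0,0],[0,0,0,0,0],[0,0,0,0,0],[0,0,0,0,0],[0,0,0,0,0],[0,0,0,0,0],[0,0,0,0,0],[0,0,0,0,0],[0,0,0,0,0]]'
```

```text
time_s: 11.35
position: [0.5002, 0.264, 0.1472]
tool_rot: [0.755, 0.656, 0.001, 0.0]
ft_force: [-0.2, 0.5, -0.2]
grip_width: 0.0445
finger_force: 0.0
time_s: 12.35
position: [0.4994, 0.2639, 0.1468]
tool_rot: [0.755, 0.656, -0.0, -0.0]
ft_force: [-4.2, -0.0, 6.3]
grip_width: 0.012
finger_force: 58.5
```

```bash
python3 -m handwheel '[[0.4,0,2,0,0],[0.4,0,2,0,0],[0.4,0,2,0,0],[0.4,-0.1,2,0,0],[0.5,-0.1,2,0,0],[0.5,-0.1,2,0,0],[0.5,-0.1,2,0,0],[0.5,-0.1,2,0,0],[0.6,-0.1,2,0,0],[0.6,-0.1,2,0,0]]'
```

```text
time_s: 13.35
position: [0.5045, 0.2632, 0.1679]
tool_rot: [0.755, 0.656, 0.001, 0.0]
ft_force: [-6.1, 1.0, -1.8]
grip_width: 0.0119
finger_force: 61.5
```

```bash
python3 -m handwheel '[[0.8,-0.1,2.5,0,0],[0.8,-0.1,2.5,0,0],[0.8,-0.1,2.5,0,0],[0.8,-0.1,2.5,0,0],[0.9,-0.1,2.5,0,0],[0.9,-0.1,2.5,0,0],[1,-0.1,2.5,0,0],[1,-0.1,2.5,0,0],[1,-0.1,2.5,0,0],[0.4,0,1,0,0]]' && python3 -m handwheel '[[0,0,0,0,0],[0,0,0,0,0],[0,0,0,0,0],[0,0,0,0,0],[0,0,0,0,0],[0,0,0,0,0],[0,0,0,0,0],[0,0,0,0,0],[0,0,0,0,0],[0,0,0,0,0]]'; python3 - <<'E'
from fit import *
d=grab('scene','s2')
cv2.imwrite('pics/s2b.png',cv2.resize(cv2.imread('pics/s2.png')[100:290,100:400],(800,507),interpolation=cv2.INTER_CUBIC))
E
```

```text
time_s: 14.35
position: [0.513, 0.262, 0.1917]
tool_rot: [0.755, 0.656, 0.001, 0.001]
ft_force: [-5.5, 0.2, -1.5]
grip_width: 0.0118
finger_force: 61.5
time_s: 15.35
position: [0.5129, 0.262, 0.1915]
tool_rot: [0.755, 0.656, 0.0, 0.001]
ft_force: [-6.8, 0.3, -1.6]
grip_width: 0.0119
finger_force: 61.6
```

View pics/s2b.png

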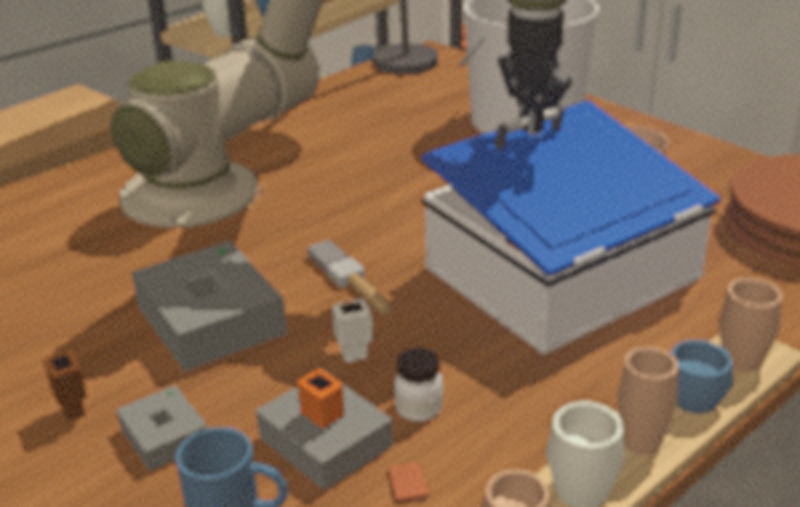

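The lid is held open by the handle at about (540,125), front edge raised, and the logger sits flush in the dock at (320,400). The handle has risen 45 mm, which is about 0.2 rad. Handing in.

```bash
python3 -c "
from plant import robot
print(robot.finish_job())"
```

```text
the job is handed in; nothing more can be done
None
```

I plugged the orange logger home in the middle-sized dock and released it, then pulled the lid free and handed the job in still holding its handle, with the lid about 0.2 rad (roughly 50 mm) open; hand-in returned no verdict.

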